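# Lock a column into its quick-change holder

## Robot

A 6-joint arm with a two-finger parallel gripper is mounted at the origin on a cart in front of the work surface, level with it; the furniture and walls round the work are solid. World frame = base frame: x ahead of the robot, y to its left, z up, the work surface at z = 0. Lengths are in m, angles in rad, forces in N, time in s.
With the tool pointing down it reaches from about 0.35 to 0.775 m from the base axis. Payload 5.5 kg.
Tool frame: the origin (TCP) lies at the very end of the fingers, on their centre line; the grasp point (between the pads) lies 19 mm behind it; z points along the fingers, y is the line along which they close (so a half turn about z gives the same grasp; the last joint's range is limited). The gripper opens to 85 mm and grips with 20 to 120 N. Pads are 22 mm wide; open, the fingers measure 114 mm over their backs; the gripper's body (76 mm by 85 mm) begins 54 mm behind the grasp point. The pads swing forward as they close: fully open they stand 13 mm farther back than shut.
Start: joints at [-1.336, 0.313, 0.046, 1.304, 0, 1.431], TCP at [0.21, -0.535, 0.231] pointing down, gripper open.
Joint ranges: [-2.76, 2.76], [-0.86, 1.69], [-1.03, 1.26], [-2.2, 2.34], [-1.47, 1.5], [-3.14, 3.14]. Speed limits (rad/s): [2.57, 2.57, 3.14, 3.14, 3.14, 3.14].

## Interface

Orientations are given as a unit quaternion [w, x, y, z].
In Python, from workcell import env, cams, ticket, spotter gives the robot as it stands.
- The arm moves only by the tool jog_arm, never from a script. Its argument "increments" is a list that holds one entry, the list of rows, each a list of 7 numbers: the shift along the tool's x, y, z in units of 0.25 m (1.0 is 0.25 m), then the turn, a rotation vector about the tool's x, y, z in units of 180 degrees (1.0 is 180 degrees), then the closure in counts, from 0 (fully open) to 255 (shut). A call has 1 to 20 rows; each row shifts and turns the commanded pose from where the row before left it, along the tool's axes as they then stand; what a row does not reach is not made up. A row lasts 1/10 s, in which the tool goes at most 50 mm and 8.59 degrees, less where a joint would pass 70% of its speed; a pose out of reach is approached as far as the arm can. A call with a number of a shift or a turn outside -1 to 1 is refused whole. A call with a gripper value outside its range is refused whole. The fingers move at their own pace and stop on an object; "force" is the grip in N (left out, the last holds). Time passes only in rows, so rows that do not move let the fingers close. It gives the time, the measured TCP pose, the force, the opening and the grip force at its end, in the units of the state.
- env.get_state(): the state, without advancing time (a new reading comes with each control period).
- cams.read_camera(name): name is "scene" or "top" or "wrist"; returns a dict with "pixels" (420x560x3 uint8, red, green, blue), "fx", "fy", "cx", "cy" (pixels), "k1" (the pictures are not rectified: a ray, as slopes to the right and down, at radius r is drawn at 1 + k1 r^2 times it, then the intrinsics apply), "xyz" and "attitude" of the camera in the world; the wrist camera has in their place "mount" (4x4, takes a point from camera to tool coordinates, whose origin is the TCP and whose axes are the flange's). Camera axes: x right, y down, z forward; pixel columns grow to the right and rows downward; lengths in m; the calibration is good to about 2 mm. A picture is of the moment at which its call begins: read the wrist's pose just before it. There is no depth.
- ticket.hand_in(): hands the job in; it is judged then, once.
Trained networks look in the newest picture that a camera, given by its name, has taken for a name from the list of things; names that differ only in an ending like _2 or _b are one class to them, and where a whole thing is asked for, a point or a joint stands for the part that bears it (a point fixed in the world has none). Each returns a list of dicts, best first, with "conf" (0 to 1); they miss things now and then, are a little off and sometimes report something else, mostly with a low value. They report only what shows in the picture. A call takes as long as a camera call.
- spotter.find_in(target, camera): "uv" ([column, row] in pixels, amid what is visible of it).
- spotter.cut_out(target, camera): "region" (420x560 bool, what is visible of it) and "uv" ([column, row] in pixels, amid what is visible of it).
- spotter.landmark_of(target, camera): "uv" ([column, row] in pixels: a listed point, or the origin of a listed thing).
The state is a dict: "clock": time; "joint_pos": joint angles; "qvel": joint speeds; "tau": joint torques, N m; "tcp_pos": TCP position; "orientation": TCP orientation; "wrist_force": force on the tool from outside, world axes, zero at the start; "ft_torque": the same for the moment, N m; "finger_gap": finger opening in m; "grip_force": force on a finger pad.
Only numpy, scipy, OpenCV 4.12 (cv2) and the standard library are available. Lean on these libraries where they do the work, as an engineer would, in place of code of your own. Each camera call takes 0.05 s, during which the arm holds its last target. There are 200 camera calls.

## Task

Mount the slim steel column in the column holder: pull the holder's lock knob up until it clicks and stays out, feed the slim column nose first through the guide tube until it meets the end block, then push the knob fully home so that its pin locks into the column's groove. Leave the thick column in its rest, do not disturb the wash bottle, the amber bottle or the timer, and let go of everything.

Things in the scene. Friction and masses are not known exactly. Their poses are not given: they have to be found in the camera images.
- holder: Quick-change column holder fixed to the bench: aluminium base plate 150x84x10 mm with a level steel guide tube on a pedestal. Origin on the bench surface; own x is the level feed direction, z up. The tube's axis runs along x at y = 0, z = 65 mm; straight bore from x = -25 to +45 mm, 20 mm wide, tube 29 to 35 mm across outside. The plate ends at x = -45 mm, the end block at x = +114 mm.
- guide_mouth (a point): Centre of the rim of the guide tube's flared mouth, on the tube's axis (holder x = -37 mm, z = 65 mm). The flare is 30 mm wide inside and 39 mm outside at the rim and narrows to the 20 mm bore within 12 mm. Axes as the holder's.
- end_face (a point): Point on the face of the end block where the tube's axis meets it (holder x = +70 mm, z = 65 mm). The block is aluminium, 50 mm wide, 100 mm tall. The column is home when its nose touches this face.
- lock_knob (a joint): Upward travel of the lock knob: 0 = home (pin down in the bore, barring it), 0.012 m = right up, pin clear. A detent snaps it to the nearer end; passing the middle takes about 10 N either way. The 8 mm pin stands at holder x = +10 mm. With a column in the tube the knob goes home only if the column's groove is under the pin; else it stops 3 to 4 mm short.
- knob_top (a point): Centre of the lock knob's flat top; moves with the knob. The knob is a black upright knurled cylinder, 28 mm across, 20 mm high, on the axis at holder x = +10 mm. This point is 128 mm above the bench when the knob is home, 140 mm when out. Below the knob stands its fixed barrel (19 mm wide, up to z = 106 mm, with a 26 mm nut below z = 94 mm).
- column_rest: Grey tray 200x150x8 mm fixed to the bench, with two parallel lanes (own y = -42 and +42 mm) of black V supports that carry the two columns, noses towards own +x. The V supports, 8 mm thick and 37 mm wide, stand at own x = -84 and +75 mm, their tops 49 mm above the bench. Origin on the bench surface under its middle.
- slim_column: Slim steel column, loose, 220 mm long, 0.15 to 0.3 kg: rod of 18 mm diameter, hexagonal fitting 27 mm wide and 18 mm long at its tail, plain nose. Origin on its axis half-way along; own x points to the nose, tail at x = -110 mm. A ring groove 16 mm wide, 8 mm core, is centred at x = +50 mm: under the pin when the nose is home. Lies level in either lane of the rest, axis 45 mm above the bench.
- slim_nose (a point): Centre of the slim column's nose face (column x = +110 mm). Axes as the column's.
- thick_column: Thick steel column, loose: rod of 26 mm diameter, 220 mm long, hexagonal fittings 33 mm wide at both ends. Origin on its axis half-way along, 50 mm above the bench, in the other lane of the rest. It does not fit the guide tube and stays in the rest.
- wash_bottle: Wash bottle with a curved spout, 74x101 mm, 198 mm tall, loose bystander; origin under its middle.
- amber_bottle: Amber bottle with a white cap, 62 mm across, 128 mm tall, loose bystander; origin under its middle.
- timer: Small white bench timer, 26x64x60 mm, loose bystander; origin under its middle.

How it is judged:
On the way, in this order (a step that is already met when the one before it is completed fails the run):
1. the lock knob is pulled up to its detent before the column passes its pin (value of joint lock_knob above 0.0105 m and x of slim_nose in the frame of holder below 0.02 m), for 0.2 s.
2. with the knob still out, the slim column is fed through the tube until its nose is at the end block (value of joint lock_knob above 0.009 m and x of slim_nose in the frame of holder above 0.066 m and distance between slim_nose and end_face below 0.006 m and angle between the x axis of slim_column and the x axis of holder, either way round below 0.06 rad), for 0.1 s.
At the end, for the whole second after the job is handed in: The lock knob is home (within 2 mm) with its pin in the groove of the slim column, which lies at rest straight in the guide tube with its nose within 5 mm of the end block; the thick column is still in its rest (moved less than 20 mm) (value of joint lock_knob below 0.002 m and x of slim_nose in the frame of holder above 0.065 m and distance between slim_nose and end_face below 0.007 m and angle between the x axis of slim_column and the x axis of holder, either way round below 0.06 rad and linear speed of slim_column below 0.02 m/s and distance of thick_column from where it was at the start of the episode below 0.02 m); the robot touches nothing.
It fails at once if the thick column is moved by more than 20 mm (distance of thick_column from where it was at the start of the episode above 0.02 m).
It fails at once if the wash bottle, the amber bottle or the timer is pushed more than 30 mm or tipped (distance of any of wash_bottle, amber_bottle, timer from where it was at the start of the episode above 0.03 m or angle between any of wash_bottle, amber_bottle, timer's own z axis and vertical above 0.4 rad).
It also fails if it takes over 70 s, if anything falls off the work surface, if the arm or the gripper's body presses on something with over 40 N, if the wrist force passes 120 N, or if a joint passes its speed limit or range.

## Working session

There is one attempt and no reset: what is moved stays moved. The work goes in short steps, Python scripts to look and compute and a tool call to move; the robot and the scene stay as the last step left them, time stands still between calls to the robot, and variables do not carry over. Pictures are saved under pics/ and viewed, at most 10 in all, crops included, and the job is handed in when it is done.

Besides the shell and the picture viewer there is one more tool, called after ">>>" as name(argument=value, ...) on one line, values as JSON. jog_arm: Moves the arm, as the interface text tells. Shifts and turns lie within -1 to 1; 1 stands for 0.25 m of shift or 180 degrees of turn. Its arguments: {"type":"object","properties":{"increments":{"type":"array"},"force":{"type":"number"}},"required":["increments"]}

```bash
mkdir -p pics
cat > h.py <<'E'
import numpy as np, cv2
from scipy.spatial.transform import Rotation as R
from workcell import env, cams, ticket, spotter
def quat(q): return R.from_quat([q[1],q[2],q[3],q[0]])
def pose(cam,c,s):
    if cam=='wrist':
        M=np.array(c['mount']); Rt=quat(s['orientation']).as_matrix()
        return Rt@M[:3,:3], Rt@M[:3,3]+np.array(s['tcp_pos'])
    a=np.array(c['attitude']); 
    Rm=quat(a).as_matrix() if a.size==4 else a.reshape(3,3)
    return Rm,np.array(c['xyz'])
def ray(cam,c,s,uv):
    d=np.array([(uv[0]-c['cx'])/c['fx'],(uv[1]-c['cy'])/c['fy']]); u=d.copy()
    for _ in range(20): u=d/(1+c['k1']*(u@u))
    Rm,o=pose(cam,c,s); v=Rm@np.array([u[0],u[1],1]); return o,v
def atz(cam,c,s,uv,z):
    o,v=ray(cam,c,s,uv); return o+v*(z-o[2])/v[2]
def proj(cam,c,s,p):
    Rm,o=pose(cam,c,s); q=Rm.T@(np.array(p)-o); u=q[:2]/q[2]; u=u*(1+c['k1']*(u@u))
    return np.array([u[0]*c['fx']+c['cx'],u[1]*c['fy']+c['cy']])
def snap(cam,name=None):
    s=env.get_state(); c=cams.read_camera(cam)
    if name: cv2.imwrite('pics/'+name,cv2.cvtColor(c['pixels'],cv2.COLOR_RGB2BGR))
    return s,c
E
python3 - <<'E'
from h import *
np.set_printoptions(precision=4,suppress=True)
Z=dict(holder=0,guide_mouth=.065,end_face=.065,knob_top=.128,column_rest=0,slim_column=.045,slim_nose=.045,thick_column=.05,wash_bottle=0,amber_bottle=0,timer=0)
for cam in ['top','scene']:
    s,c=snap(cam,cam+'0.png')
    print(cam,c['xyz'],c['attitude'],c['fx'])
    for n,z in Z.items():
        for d in spotter.landmark_of(n,cam)[:2]: print(n,np.round(d['uv'],1),round(d['conf'],2),atz(cam,c,s,d['uv'],z))
im=[cv2.imread(f'pics/{n}0.png') for n in('top','scene')]
print(s)
E
```

```text
top [0.4984 0.0574 1.2457] [ 0.015  -0.7013  0.7126 -0.0114] 516.336226962603
guide_mouth [349.2 208.4] 0.96 [ 0.5276 -0.1105  0.065 ]
end_face [389.1 197.8] 0.57 [ 0.5504 -0.2016  0.065 ]
knob_top [347.3 208.5] 0.34 [ 0.5259 -0.0974  0.128 ]
column_rest [161.1 215.4] 0.88 [0.5196 0.3335 0.    ]
slim_column [141.1 216. ] 0.58 [0.5182 0.3697 0.045 ]
slim_nose [141.5 164.1] 0.76 [0.639  0.3679 0.045 ]
thick_column [182.3 212. ] 0.9 [0.5258 0.2735 0.05  ]
wash_bottle [373.7 267.4] 0.74 [ 0.3871 -0.175   0.    ]
wash_bottle [404.5 253.4] 0.57 [ 0.4195 -0.249   0.    ]
amber_bottle [353.8 156.3] 0.63 [ 0.6549 -0.1334  0.    ]
timer [401.9 252.8] 0.6 [ 0.421  -0.2429  0.    ]
scene [0.0264 0.8565 0.9492] [ 0.1153 -0.2693  0.8682 -0.4006] 451.54664956677505
holder [318.4 205.6] 0.89 [ 0.5232 -0.1391  0.    ]
guide_mouth [312.7 193.3] 0.69 [ 0.5331 -0.1114  0.065 ]
end_face [326.8 176. ] 0.83 [ 0.5411 -0.2148  0.065 ]
knob_top [318.3 168. ] 0.61 [ 0.5462 -0.1592  0.128 ]
column_rest [235.4 298.6] 0.71 [0.5134 0.3064 0.    ]
slim_column [216.  304.3] 0.61 [0.5185 0.3733 0.045 ]
slim_nose [181.9 281.6] 0.74 [0.636  0.3684 0.045 ]
thick_column [235.2 281.5] 0.7 [0.5215 0.2929 0.05  ]
wash_bottle [363.5 215.8] 0.72 [ 0.3814 -0.1784  0.    ]
amber_bottle [282.7 187.5] 0.79 [ 0.6693 -0.1508  0.    ]
amber_bottle [317.  169.2] 0.7 [ 0.6273 -0.3085  0.    ]
{'clock': 0.6, 'joint_pos': array([-1.3356,  0.3132,  0.0461,  1.3036, -0.    ,  1.4312]), 'qvel': array([-0.0006, -0.0021, -0.0006,  0.    ,  0.0004, -0.0014]), 'tau': array([ -0.0007, -48.015 ,  29.8664,   0.0003,  -0.0001,   0.    ]), 'tcp_pos': array([ 0.2105, -0.5351,  0.2313]), 'orientation': array([ 0.0001,  0.9825,  0.1863, -0.    ]), 'wrist_force': array([ 0.0107, -0.4274,  0.6774]), 'ft_torque': array([ 0.008 , -0.0831,  0.0224]), 'grip_force': 0.0, 'finger_gap': 0.08529452177666219}
```

View pics/top0.png

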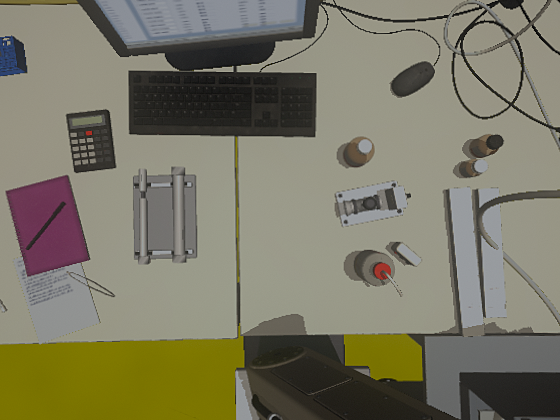

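View pics/scene0.png

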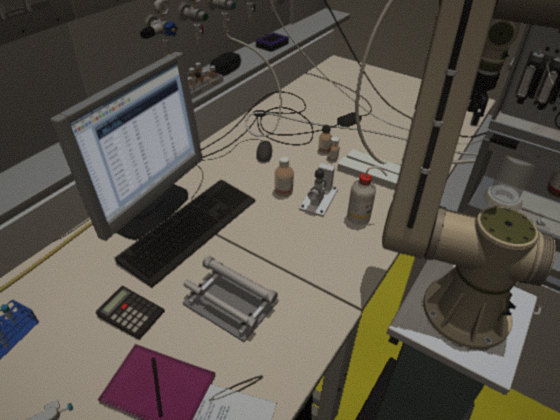

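The top picture shows the holder at about (372,203), with its mouth on the left and feeding to the right (world −y). The slim column is in the left lane (u≈141) and the thick one is at u≈178. The scene view agrees. I'll move above the knob first.

>>> jog_arm(increments=[[[0,0,-0.18,0,0,0,0],[0,0,-0.18,0,0,0,0],[0.1365,-0.0712,0,0,0,0,0],[0.1365,-0.0712,0,0,0,0,0],[0.1365,-0.0712,0,0,0,0,0],[0.1365,-0.0712,0,0,0,0,0],[0.1365,-0.0712,0,0,0,0,0],[0.1365,-0.0712,0,0,0,0,0],[0.1365,-0.0712,0,0,0,0,0],[0.1365,-0.0712,0,0,0,0,0],[0.1365,-0.0712,0,0,0,0,0],[0.1365,-0.0712,0,0,0,0,0],[0.1365,-0.0712,0,0,0,0,0],[0.1365,-0.0712,0,0,0,0,0],[0.1365,-0.0712,0,0,0,0,0],[0,0,0,0,0,-0.043,0],[0,0,0,0,0,-0.043,0],[0,0,0,0,0,-0.043,0],[0,0,0,0,0,-0.043,0],[0,0,0,0,0,-0.043,0]]])

```text
clock: 3.2
tcp_pos: [0.5387, -0.1573, 0.3213]
orientation: [0.0, 0.864, 0.504, -0.0]
wrist_force: [-0.4, -0.0, -0.4]
finger_gap: 0.0854
grip_force: 0.0
```

>>> jog_arm(increments=[[[0,0,0,0,0,-0.043,0],[0,0,0,0,0,-0.043,0],[0,0,0,0,0,-0.043,0],[0,0,0,0,0,-0.043,0],[0,0,0,0,0,-0.043,0],[0,0,0,0,0,0,0],[0,0,0,0,0,0,0],[0,0,0,0,0,0,0]]])

```text
clock: 4.0
tcp_pos: [0.5386, -0.1574, 0.3213]
orientation: [0.0, 0.651, 0.759, -0.0]
wrist_force: [0.6, 0.4, 0.4]
finger_gap: 0.0854
grip_force: 0.0
```

Run:
```python
from h import *
np.set_printoptions(precision=4,suppress=True)
s,c=snap('wrist','w1.png'); print(s['tcp_pos'],quat(s['orientation']).as_matrix()[:,0],s['joint_pos'])
for n,z in dict(holder=0,guide_mouth=.065,end_face=.065,knob_top=.128).items():
    for d in spotter.landmark_of(n,'wrist')[:2]: print(n,np.round(d['uv'],1),round(d['conf'],2),atz('wrist',c,s,d['uv'],z))
    if n in('lock_knob','knob_top','holder'):
        for d in spotter.cut_out(n,'wrist')[:1]:
            cnt=max(cv2.findContours(d['region'].astype('uint8'),0,1)[0],key=cv2.contourArea)
            r=cv2.minAreaRect(cnt); print(n,d['conf'],r,[atz('wrist',c,s,p,0.01)[:2] for p in cv2.boxPoints(r)])
```

```text
[ 0.5386 -0.1574  0.3213] [-0.1521  0.9884 -0.0001] [-0.4273  0.2799  0.2188  1.5096 -0.0001  0.9908]
holder [273.8 139.3] 0.79 [ 0.533  -0.1385  0.    ]
holder 0.85 ((275.8118591308594, 173.4459228515625), (143.29437255859375, 68.49187469482422), 88.2901840209961) [array([ 0.4859, -0.1008]), array([ 0.5661, -0.086 ]), array([ 0.6036, -0.2648]), array([ 0.5149, -0.2815])]
guide_mouth [273.  111.8] 0.72 [ 0.5271 -0.1031  0.065 ]
end_face [273.3 207.7] 0.68 [ 0.5433 -0.207   0.065 ]
knob_top [277.2 164.5] 0.98 [ 0.5383 -0.147   0.128 ]
knob_top [275.2 137.6] 0.15 [ 0.5327 -0.1231  0.128 ]
knob_top 0.72 ((275.423095703125, 162.88461303710938), (30.594118118286133, 31.378582000732422), 11.309932708740234) [array([ 0.5194, -0.1846]), array([ 0.5215, -0.1456]), array([ 0.5589, -0.1472]), array([ 0.5576, -0.1865])]
```

View pics/w1.png

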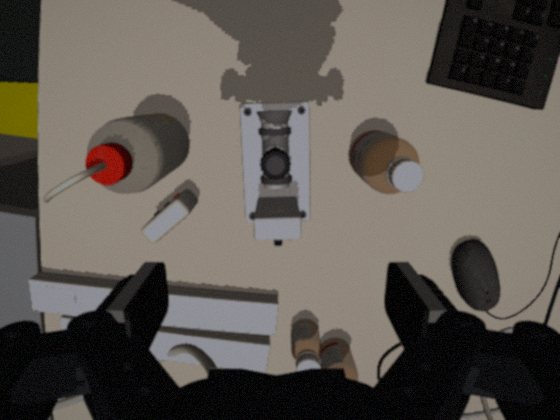

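The wrist picture shows the knob at (275,162), centred between the fingers. The mouth is at the top and the plate lies along the tool's x. I'll go lower and check again.

>>> jog_arm(increments=[[[0.02,0,0.12,0,0,0,0],[0.02,0,0.12,0,0,0,0],[0,0,0.12,0,0,0,0],[0,0,0.12,0,0,0,0],[0,0,0,0,0,0,0],[0,0,0,0,0,0,0]]])

```text
clock: 4.95
tcp_pos: [0.5369, -0.1474, 0.2016]
orientation: [-0.0, 0.65, 0.76, -0.0]
wrist_force: [-0.2, 0.4, 0.4]
finger_gap: 0.0854
grip_force: 0.0
```

Run:
```python
from h import *
np.set_printoptions(precision=4,suppress=True)
s,c=snap('wrist','w2.png'); print(s['tcp_pos'],quat(s['orientation']).as_matrix()[:,0])
for n,z in dict(guide_mouth=.065,end_face=.065,knob_top=.128).items():
    for d in spotter.landmark_of(n,'wrist')[:1]: print(n,np.round(d['uv'],1),round(d['conf'],2),atz('wrist',c,s,d['uv'],z))
print(proj('wrist',c,s,s['tcp_pos']))
```

```text
[ 0.5369 -0.1474  0.2016] [-0.1541  0.988   0.0004]
guide_mouth [272.2 134. ] 0.59 [ 0.5274 -0.105   0.065 ]
end_face [274.9 265.2] 0.96 [ 0.5458 -0.2103  0.065 ]
knob_top [274.9 217.8] 0.91 [ 0.5365 -0.1492  0.128 ]
[275.7064 268.1612]
```

View pics/w2.png

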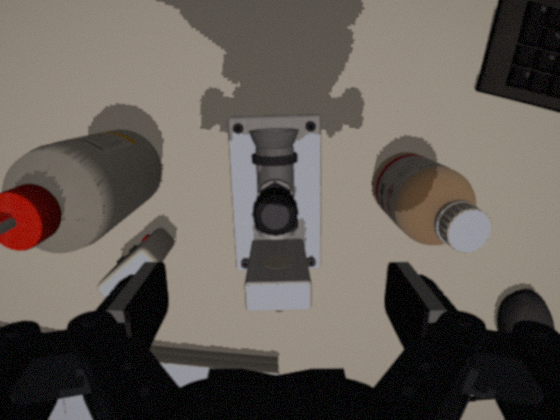

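The knob is at (275,212), with the fingers lined up on either side. I'll lower, grip and pull.

>>> jog_arm(increments=[[[-0.007,0,0.1,0,0,0,0],[0,0,0.1,0,0,0,0],[0,0,0.1,0,0,0,0],[0,0,0.1,0,0,0,0],[0,0,0,0,0,0,0],[0,0,0,0,0,0,255],[0,0,0,0,0,0,255],[0,0,0,0,0,0,255],[0,0,0,0,0,0,255],[0,0,0,0,0,0,255],[0,0,0,0,0,0,255],[0,0,0,0,0,0,255],[0,0,0,0,0,0,255]]], force=60)

```text
clock: 6.45
tcp_pos: [0.5365, -0.1499, 0.1028]
orientation: [0.0, 0.65, 0.76, -0.001]
wrist_force: [-5.1, -1.0, 7.5]
finger_gap: 0.0261
grip_force: 58.8
```

>>> jog_arm(increments=[[[0,0,-0.012,0,0,0,255],[0,0,-0.012,0,0,0,255],[0,0,-0.012,0,0,0,255],[0,0,-0.012,0,0,0,255],[0,0,-0.006,0,0,0,255],[0,0,0,0,0,0,255],[0,0,0,0,0,0,255]]])

```text
clock: 7.15
tcp_pos: [0.5365, -0.1498, 0.1149]
orientation: [-0.0, 0.65, 0.76, -0.001]
wrist_force: [-4.5, -3.6, -1.4]
finger_gap: 0.0263
grip_force: 60.2
```

The knob moved up 12 mm and the force dropped, so it is in the detent. I'll release, lift, verify and go to the column.

>>> jog_arm(increments=[[[0,0,0,0,0,0,0],[0,0,0,0,0,0,0],[0,0,0,0,0,0,0],[0,0,0,0,0,0,0],[0,0,0,0,0,0,0],[0,0,-0.08,0,0,0,0],[0,0,-0.16,0,0,0,0],[0,0,-0.16,0,0,0,0],[0,0,0,0,0,0,0],[0,0,0,0,0,0,0]]])

```text
clock: 8.15
tcp_pos: [0.5382, -0.1495, 0.216]
orientation: [0.001, 0.65, 0.76, 0.0]
wrist_force: [1.2, 0.4, -0.0]
finger_gap: 0.0854
grip_force: 0.0
```

Run:
```python
from h import *
np.set_printoptions(precision=4,suppress=True)
s,c=snap('wrist','w3.png'); print(s['tcp_pos'])
for n,z in dict(guide_mouth=.065,end_face=.065,knob_top=.14).items():
    for d in spotter.landmark_of(n,'wrist')[:1]: print(n,np.round(d['uv'],1),round(d['conf'],2),atz('wrist',c,s,d['uv'],z),atz('wrist',c,s,d['uv'],z-.012))
d=spotter.cut_out('knob_top','wrist')[0]; w=d['region'].sum(1); print(w.max(),[ (c['fx']*.028/(pose('wrist',c,s)[1][2]-z)) for z in(.128,.14)])
```

```text
[ 0.5382 -0.1495  0.216 ]
guide_mouth [268.7 126.2] 0.75 [ 0.5256 -0.1031  0.065 ] [ 0.5256 -0.104   0.053 ]
end_face [274.8 254.3] 0.64 [ 0.547  -0.2092  0.065 ] [ 0.5478 -0.2145  0.053 ]
knob_top [268.8 210.3] 0.67 [ 0.5338 -0.1479  0.14  ] [ 0.5341 -0.1516  0.128 ]
46 [np.float64(45.02686868834144), np.float64(47.49685590187388)]
```

>>> jog_arm(increments=[[[0,0,-0.16,0,0,0,0],[0,0,-0.16,0,0,0,0],[0.175,0.005,0,0,0,0,0],[0.175,0.005,0,0,0,0,0],[0.175,0.005,0,0,0,0,0],[0.175,0.005,0,0,0,0,0],[0.175,0.005,0,0,0,0,0],[0.175,0.005,0,0,0,0,0],[0.175,0.005,0,0,0,0,0],[0.175,0.005,0,0,0,0,0],[0.175,0.005,0,0,0,0,0],[0.175,0.005,0,0,0,0,0],[0.175,0.005,0,0,0,0,0],[0.175,0.005,0,0,0,0,0],[0,0,0,0,0,-0.045,0],[0,0,0,0,0,-0.045,0],[0,0,0,0,0,-0.045,0],[0,0,0,0,0,-0.045,0],[0,0,0,0,0,-0.045,0]]])

```text
clock: 10.3
tcp_pos: [0.4708, 0.3718, 0.2934]
orientation: [-0.001, 0.344, 0.939, -0.001]
wrist_force: [0.2, -0.1, -0.2]
finger_gap: 0.0856
grip_force: 0.0
```

>>> jog_arm(increments=[[[0,0,0,0,0,-0.045,0],[0,0,0,0,0,-0.045,0],[0,0,0,0,0,-0.045,0],[0,0,0,0,0,-0.045,0],[0,0,0,0,0,-0.045,0],[0,0,0,0,0,0,0],[0,0,0,0,0,0,0]]])

```text
clock: 11.0
tcp_pos: [0.471, 0.3717, 0.2939]
orientation: [-0.001, 0.003, 1.0, -0.0]
wrist_force: [-0.1, 0.1, 0.2]
finger_gap: 0.0854
grip_force: 0.0
```

```bash
cat > col.py <<'E'
from h import *
import sys
np.set_printoptions(precision=4,suppress=True)
s,c=snap('wrist',sys.argv[1]); print(s['tcp_pos'],quat(s['orientation']).as_matrix()[:,0],s['joint_pos'])
for n,z in dict(column_rest=0,slim_column=.045,slim_nose=.045,thick_column=.05).items():
    for d in spotter.landmark_of(n,'wrist')[:2]: print(n,np.round(d['uv'],1),round(d['conf'],2),atz('wrist',c,s,d['uv'],z))
for d in spotter.cut_out('slim_column','wrist')[:1]:
    v,u=np.nonzero(d['region']); P=[]
    for r in np.unique(v):
        k=u[v==r]; P.append(atz('wrist',c,s,[k.mean(),r],.045)[:2])
    P=np.array(P); print(d['conf'],P[0],P[-1]); 
    vx,vy,x0,y0=cv2.fitLine(P.astype(np.float32),cv2.DIST_HUBER,0,.01,.01).ravel(); print('axis',vx,vy,x0,y0,'yaw',np.degrees(np.arctan2(vy,vx)))
E
python3 col.py w4.png
```

```text
[0.471  0.3717 0.2939] [-1.      0.0055  0.0012] [ 0.5344  0.3593  0.2632  1.4761 -0.0001  0.5399]
column_rest [235.6 192.9] 0.59 [0.5127 0.3222 0.    ]
slim_column [268.8 205.9] 0.71 [0.5162 0.3634 0.045 ]
slim_nose [272.5 296.4] 0.97 [0.6284 0.3666 0.045 ]
thick_column [193. 212.] 0.91 [0.5214 0.2803 0.05  ]
0.71 [0.4082 0.3646] [0.6319 0.3666]
axis 0.9999665 0.008183353 0.47108135 0.3651226 yaw 0.46887678
```

View pics/w4.png

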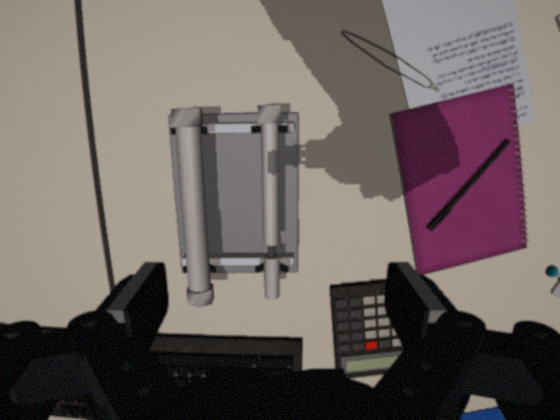

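The wrist picture shows the slim column with its hex tail at the top (270,112), its groove at (272,252) and its nose at (272,297). The fingers straddle its axis. I'll descend and grip at column x ≈ −35 mm.

>>> jog_arm(increments=[[[-0.052,-0.025,0.1,0,0,-0.004,120],[0,0,0.15,0,0,0,120],[0,0,0.15,0,0,0,120],[0,0,0.15,0,0,0,120],[0,0,0.15,0,0,0,120],[0,0,0.15,0,0,0,120],[0,0,0.1,0,0,0,120],[0,0,0.1,0,0,0,120],[0,0,0.01,0,0,0,120],[0,0,0,0,0,0,120],[0,0,0,0,0,0,120]]])

```text
clock: 12.4
tcp_pos: [0.4852, 0.3661, 0.0313]
orientation: [0.001, -0.005, 1.0, 0.001]
wrist_force: [0.4, 0.4, 0.9]
finger_gap: 0.0452
grip_force: 0.0
```

>>> jog_arm(increments=[[[0,0,0,0,0,0,255],[0,0,0,0,0,0,255],[0,0,0,0,0,0,255],[0,0,0,0,0,0,255],[0,0,0,0,0,0,255],[0,0,0,0,0,0,255],[0,0,0,0,0,0,255]]], force=80)

```text
clock: 13.1
tcp_pos: [0.4852, 0.3648, 0.0316]
orientation: [0.001, -0.005, 1.0, -0.001]
wrist_force: [-0.2, -4.8, 5.3]
finger_gap: 0.0155
grip_force: 78.0
```

>>> jog_arm(increments=[[[0,0,-0.06,0,0,0,255],[0,0,-0.1,0,0,0,255],[0,0,-0.12,0,0,0,255],[0,0,-0.12,0,0,0,255],[0,0,-0.1,0,0,0,255],[0,-0.08,0,0,0,0,255],[-0.006,-0.142,0,0,0,0,255],[-0.006,-0.142,0,0,0,0,255],[-0.006,-0.142,0,0,0,0,255],[-0.006,-0.142,0,0,0,0,255],[-0.006,-0.142,0,0,0,0,255],[-0.006,-0.142,0,0,0,0,255],[-0.006,-0.142,0,0,0,0,255],[-0.006,-0.142,0,0,0,0,255]]])

```text
clock: 14.5
tcp_pos: [0.499, 0.0603, 0.1552]
orientation: [0.0, -0.005, 1.0, -0.0]
wrist_force: [1.9, -0.9, -2.6]
finger_gap: 0.0155
grip_force: 78.5
```

>>> jog_arm(increments=[[[0,0,0,0,0,0.0347,255],[0,0,0,0,0,0.0347,255],[0,0,0,0,0,0.0347,255],[0,0,0,0,0,0.0347,255],[0,0,0,0,0,0.0347,255],[0,0,0,0,0,0.0347,255],[0,0,0,0,0,0.0347,255],[0,0,0,0,0,0.0347,255],[0,0,0,0,0,0.0347,255],[0,0,0,0,0,0.0347,255],[0,0,0,0,0,0.0347,255],[0,0,0,0,0,0.0347,255],[0,0,0,0,0,0.0347,255],[0,0,0,0,0,0,255],[0,0,0,0,0,0,255]]])

```text
clock: 16.0
tcp_pos: [0.4992, 0.0616, 0.155]
orientation: [0.0, 0.646, 0.763, 0.0]
wrist_force: [0.6, -0.3, -2.6]
finger_gap: 0.0152
grip_force: 78.7
```

Run:
```python
from h import *
np.set_printoptions(precision=4,suppress=True)
s=env.get_state();p=s['tcp_pos'];X=quat(s['orientation']).as_matrix()
print(p,X[:,0],X[:,2],s['joint_pos'])
ze=p[2]+.0134
for cam in('top','scene'):
    s,c=snap(cam,cam+'1.png')
    for n,z in dict(slim_column=ze,slim_nose=ze,guide_mouth=.065,knob_top=.14).items():
        for d in spotter.landmark_of(n,cam)[:1]: print(cam,n,np.round(d['uv'],1),round(d['conf'],2),atz(cam,c,s,d['uv'],z))
a,b=[cv2.imread(f'pics/{n}1.png') for n in('top','scene')]
cv2.imwrite('pics/pair.png',np.hstack([cv2.resize(a[100:300,240:440],(400,400)),cv2.resize(b[120:320,180:380],(400,400))]))
```

```text
[0.4992 0.0616 0.155 ] [-0.1657  0.9862 -0.0001] [ 0.0003 -0.0001 -1.    ] [-0.0368  0.2123 -0.2795  1.0787 -0.0001  1.3675]
top slim_column [163.3 215. ] 0.59 [0.5175 0.2916 0.1684]
top slim_nose [338.9 206.9] 0.77 [ 0.5285 -0.0745  0.1684]
top guide_mouth [345.3 209.9] 0.94 [ 0.5243 -0.1016  0.065 ]
top knob_top [374.5 206.5] 0.7 [ 0.529  -0.1537  0.14  ]
scene slim_column [299.7 198.8] 0.73 [0.4906 0.0423 0.1684]
scene slim_nose [315.3 175.9] 0.7 [ 0.5082 -0.0707  0.1684]
scene guide_mouth [310.7 193.3] 0.57 [ 0.5382 -0.1078  0.065 ]
scene knob_top [317.1 164.2] 0.63 [ 0.5516 -0.1594  0.14  ]
```

View pics/pair.png

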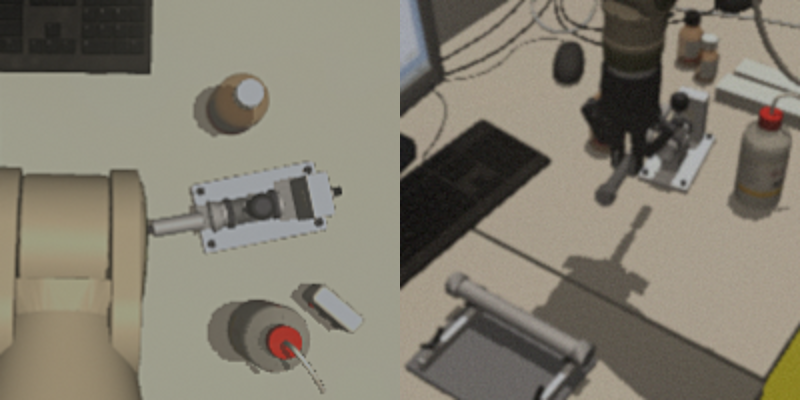

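Left (top view): the column is aimed at the mouth. Right (scene view): the knob stands up on its exposed stem, so it is out. I'll descend to tube height and check alignment.

>>> jog_arm(increments=[[[0,0.004,0.1,0,0,0,255],[0,0,0.1,0,0,0,255],[0,0,0.07,0,0,0,255],[0,0,0.036,0,0,0,255],[0,0,0,0,0,0,255],[0,0,0,0,0,0,255]]])

```text
clock: 17.1
tcp_pos: [0.5008, 0.0618, 0.0789]
orientation: [0.0, 0.647, 0.763, 0.0]
wrist_force: [1.7, -0.6, -2.3]
finger_gap: 0.0151
grip_force: 78.7
```

Run:
```python
from h import *
np.set_printoptions(precision=4,suppress=True)
s0=env.get_state();p=np.array(s0['tcp_pos']);X=quat(s0['orientation']).as_matrix();print(p,X[:,0])
dirv=-X[:,0]; ax=np.array([0,0,.0134])
for cam in('top','scene'):
    s,c=snap(cam,cam+'2.png')
    for n in('slim_nose','guide_mouth'):
        for d in spotter.landmark_of(n,cam)[:1]: print(cam,n,np.round(d['uv'],1),round(d['conf'],2),atz(cam,c,s,d['uv'],.065))
    print('pred nose',proj(cam,c,s,p+ax+.145*dirv),'mouth',proj(cam,c,s,[.5278,-.1035,.065]))
a,b=[cv2.imread(f'pics/{n}2.png') for n in('top','scene')]
cv2.imwrite('pics/pair2.png',np.hstack([cv2.resize(a[160:260,310:410],(400,400),interpolation=cv2.INTER_CUBIC),cv2.resize(b[140:240,260:360],(400,400),interpolation=cv2.INTER_CUBIC)]))
```

```text
[0.5008 0.0618 0.0789] [-0.1633  0.9866 -0.0002]
top slim_nose [331.1 208.6] 0.68 [ 0.5278 -0.0693  0.065 ]
top guide_mouth [349.3 213. ] 0.67 [ 0.5171 -0.1105  0.065 ]
pred nose [337.8204 209.6731] mouth [346.1232 208.3656]
scene slim_nose [308.2 195.4] 0.56 [ 0.5393 -0.0945  0.065 ]
scene guide_mouth [316.5 195.9] 0.92 [ 0.5171 -0.1072  0.065 ]
pred nose [310.6597 192.5   ] mouth [312.8839 195.2534]
```

View pics/pair2.png

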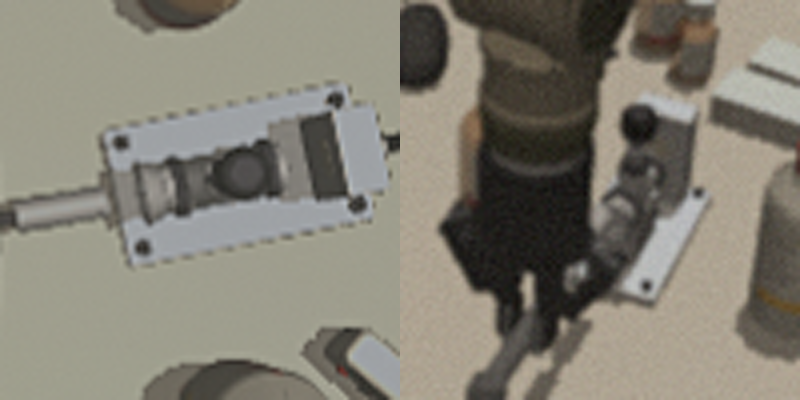

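Run:
```python
from h import *
np.set_printoptions(precision=4,suppress=True)
s,c=snap('top')
f=lambda x,y,z: atz('top',c,s,[310+x/4-.375,160+y/4-.375],z)[:2]
B=[f(*q,.012) for q in((122,142),(335,99),(142,247),(357,204))]
for a,b in((0,1),(2,3)):
    v=B[b]-B[a]; print(np.degrees(np.arctan2(v[1],v[0])),np.hypot(*v))
print('axis pts',(B[0]+B[2])/2,(B[1]+B[3])/2)
v=f(105,200,.074)-f(15,214,.074); print('rod',np.degrees(np.arctan2(v[1],v[0])))
# bolts from wrist w2 picture
c2=cams.read_camera('wrist'); s2={'orientation':[0,.65,.76,0],'tcp_pos':[.5369,-.1474,.2016]}
s2['orientation']=np.array(s2['orientation'])/np.linalg.norm(s2['orientation'])
W=[atz('wrist',c2,s2,q,.012)[:2] for q in((239,127),(242,262),(311,126),(313,262))]
for a,b in((0,1),(2,3)):
    v=W[b]-W[a]; print('w',np.degrees(np.arctan2(v[1],v[0])),np.hypot(*v))
print((W[0]+W[2])/2,(W[1]+W[3])/2)
```

```text
-79.48496059057497 0.1291534083145488
-79.5313052241778 0.13003648190112424
axis pts [ 0.5296 -0.1024] [ 0.5532 -0.2298]
rod -82.05047292697321
w -81.27463878472885 0.1299111118339089
w -78.7115282766967 0.1308926392201148
[ 0.5291 -0.1031] [ 0.5517 -0.2314]
```

>>> jog_arm(increments=[[[0,-0.007,0,0,0,-0.005,255],[-0.04,0,0,0,0,0,255],[-0.04,0,0,0,0,0,255],[-0.04,0,0,0,0,0,255],[-0.02,0,0,0,0,0,255],[0,0,0,0,0,0,255]]])

```text
clock: 18.1
tcp_pos: [0.5007, 0.0371, 0.0771]
orientation: [-0.01, 0.638, 0.77, 0.007]
wrist_force: [-5.6, 39.5, 1.9]
finger_gap: 0.0154
grip_force: 79.2
```

>>> jog_arm(increments=[[[-0.02,0,0,0,0,0,255],[-0.02,0,0,0,0,0,255],[0,0,0,0,0,0,255]]])

```text
clock: 18.4
tcp_pos: [0.5013, 0.0299, 0.0768]
orientation: [-0.012, 0.637, 0.771, 0.008]
wrist_force: [-7.2, 47.1, 4.0]
finger_gap: 0.0152
grip_force: 80.0
```

>>> jog_arm(increments=[[[0.08,0,0,0,0,0,255],[0.08,0,0,0,0,0,255],[0,0,0,0,0,0,255],[0,0,0,0,0,0,255]]])

```text
clock: 18.8
tcp_pos: [0.4997, 0.056, 0.0783]
orientation: [0.0, 0.641, 0.768, -0.0]
wrist_force: [0.7, -0.6, -3.2]
finger_gap: 0.0154
grip_force: 79.4
```

Run:
```python
from h import *
np.set_printoptions(precision=4,suppress=True)
s,c=snap('wrist','w5.png'); p=np.array(s['tcp_pos']);X=quat(s['orientation']).as_matrix();print(p,X[:,0],X[:,2])
print(np.array(c['mount']))
for t in(-4,-2,0,2,4):
  a=np.radians(t); tail=p+np.array([0,0,.0134])+.075*(X[:,0]*np.cos(a)+np.array([0,0,1])*np.sin(a)); 
  print(t,proj('wrist',c,s,tail))
st,ct=snap('top','top3.png')
print(proj('top',ct,st,p+[0,0,.0134]-.145*X[:,0]))
im=cv2.imread('pics/w5.png');t=cv2.imread('pics/top3.png')
cv2.imwrite('pics/pair3.png',np.hstack([cv2.resize(im,(560,420)),cv2.resize(t[180:240,305:339],(238,420),interpolation=cv2.INTER_CUBIC)]))
```

```text
[0.4997 0.056  0.0783] [-0.179   0.9838 -0.0008] [ 0.0003 -0.0007 -1.    ]
[[ 0.0009 -0.962  -0.2732  0.0693]
 [ 1.      0.0009  0.0002  0.0001]
 [ 0.     -0.2732  0.962  -0.1429]
 [ 0.      0.      0.      1.    ]]
-4 [275.8339  81.9772]
-2 [275.831   81.2447]
0 [275.8277  80.763 ]
2 [275.8241  80.5486]
4 [275.8201  80.6186]
[340.2157 209.1   ]
```

View pics/pair3.png

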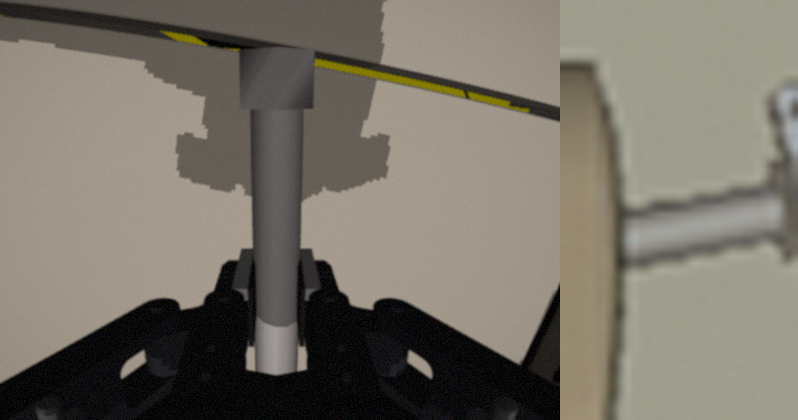

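The tail end shows at row 47, so the column has slipped back about 8 mm and the nose hit near the rim. I'll measure the column's tilt in the grip from the rod edges.

Run:
```python
from h import *
from scipy.optimize import least_squares
np.set_printoptions(precision=4,suppress=True)
s,c=snap('wrist'); M=np.array(c['mount']); g=cv2.GaussianBlur(cv2.cvtColor(c['pixels'],cv2.COLOR_RGB2GRAY).astype(float),(1,5),1)
def und(u,v):
    return cv2.undistortPoints(np.array([[[u,v]]],float),np.array([[c['fx'],0,c['cx']],[0,c['fy'],c['cy']],[0,0,1]]),np.array([c['k1'],0,0,0]))[0,0]
obs=[]
for r in range(120,240,6):
    d=np.diff(cv2.GaussianBlur(g,(3,1),.8)[r]); 
    l=238+np.argmax(abs(d[238:265]))+.5; q=290+np.argmax(abs(d[290:318]))+.5; obs.append((r,l,q))
print(obs[::4])
def res(x):
    t,h,y,psi=x; out=[]
    for r,l,q in obs:
        for u,sg in((l,-1),(q,1)):
            d=M[:3,:3]@np.r_[und(u,r),1]; o=M[:3,3]
            a=np.array([np.cos(t),psi,-np.sin(t)]); a/=np.linalg.norm(a); P=np.array([0,y,-h])
            n=np.cross(a,d); n/=np.linalg.norm(n); out.append((abs((o-P)@n)-.009)*1e3)
    return out+[(x[1]-.0134)/.004]
f=least_squares(res,[0,.0134,0,0],loss='soft_l1'); print('tilt deg(tail up +)',np.degrees(f.x[0]),f.x[1:],f.cost, np.degrees(f.x[3]))
t,h=f.x[:2]
J=np.linalg.inv(f.jac.T@f.jac); print('sd',np.sqrt(np.diag(J))*np.sqrt(2*f.cost/40))
```

```text
[(120, np.float64(249.5), np.float64(303.5)), (144, np.float64(250.5), np.float64(302.5)), (168, np.float64(250.5), np.float64(302.5)), (192, np.float64(243.5), np.float64(317.5)), (216, np.float64(251.5), np.float64(300.5))]
tilt deg(tail up +) 2.385076447137682 [0.0137 0.0001 0.001 ] 9.210975780300636 0.054540757322352994
sd [0.0637 0.0025 0.0004 0.0089]
```

Run:
```python
from h import *
from scipy.optimize import least_squares
np.set_printoptions(precision=4,suppress=True)
s,c=snap('wrist'); M=np.array(c['mount']); im=np.mean([cams.read_camera('wrist')['pixels'].astype(float).mean(2) for _ in range(4)],0)
K=np.array([[c['fx'],0,c['cx']],[0,c['fy'],c['cy']],[0,0,1]])
und=lambda u,v: cv2.undistortPoints(np.array([[[u,v]]],float),K,np.array([c['k1'],0,0,0]))[0,0]
E=[]
for a,b in((246,257),(295,307)):
    pts=[]
    for r in range(114,300,2):
        d=abs(np.diff(im[r-1:r+2].mean(0)))[a:b]; k=d.argmax()
        if d[k]<4: continue
        w=d[max(k-2,0):k+3]; pts.append((r,a+max(k-2,0)+(w*np.arange(len(w))).sum()/w.sum()+.5))
    pts=np.array(pts)
    for _ in range(6):
        p=np.polyfit(pts[:,0],pts[:,1],1); e=pts[:,1]-np.polyval(p,pts[:,0]); m=abs(e)<max(2*e.std(),.4); pts=pts[m]
    print(len(pts),p,e.std(),pts[0,0],pts[-1,0]); E.append(pts)
def res(x,hp=.0134):
    t,h,y,psi=x; out=[]; a=np.array([np.cos(t),psi,-np.sin(t)]); a/=np.linalg.norm(a); P=np.array([0,y,-h])
    for pts in E:
        for r,u in pts:
            n=np.cross(a,M[:3,:3]@np.r_[und(u,r),1]); n/=np.linalg.norm(n); out.append((abs((M[:3,3]-P)@n)-.009)*1e3/.15)
    return out
f=least_squares(res,[0,.0134,0,0],loss='soft_l1'); print('tilt',np.degrees(f.x[0]),f.x[1:],'yaw',np.degrees(f.x[3]),f.cost)
print('sd',np.sqrt(np.diag(np.linalg.inv(f.jac.T@f.jac))))
t,h=f.x[:2]
for xt in(.075,.08,.085,.09):
    q=lambda x,dz:(lambda P:proj('wrist',c,s,quat(s['orientation']).as_matrix()@P+np.array(s['tcp_pos'])))(np.array([x*np.cos(t)-dz*np.sin(t)*0,0,-h-x*np.sin(t)-dz]))[1]
    print(xt,'top of tail rear row',q(xt,.0135),'front top',q(xt-.018,.0135))
```

```text
86 [  0.0303 245.7686] 0.6302905011557256 114.0 286.0
85 [ -0.0347 307.5672] 0.6417089810342759 114.0 288.0
tilt 9.382549065689883 [0.006  0.0001 0.0014] yaw 0.08174747995510756 124.30444194162557
sd [0.0169 0.0007 0.0001 0.0012]
0.075 top of tail rear row 81.41896198282923 front top 141.958286612874
0.08 top of tail rear row 63.336367967355216 front top 125.8514771958589
0.085 top of tail rear row 44.70537281020856 front top 109.20204160936835
0.09 top of tail rear row 25.536387556103534 front top 92.00335131736446
```

I found the error: the TCP sits 13 mm *below* the column axis, so tube height needs TCP z ≈ 0.0516, and I was 27 mm too high. I'll lower and feed gently.

>>> jog_arm(increments=[[[0,0,0.05,0,0,0,255],[0,0,0.05,0,0,0,255],[0,0,0.007,0,0,0,255],[0,0,0,0,0,0,255],[-0.03,0,0,0,0,0,255],[-0.03,0,0,0,0,0,255],[-0.03,0,0,0,0,0,255],[-0.02,0,0,0,0,0,255],[0,0,0,0,0,0,255]]])

```text
clock: 20.1
tcp_pos: [0.5048, 0.0286, 0.0517]
orientation: [0.0, 0.641, 0.767, 0.0]
wrist_force: [-0.8, 0.1, -2.0]
finger_gap: 0.0149
grip_force: 79.4
```

>>> jog_arm(increments=[[[-0.02,0,0,0,0,0,255],[-0.02,0,0,0,0,0,255],[0,0,0,0,0,0,255]]])

```text
clock: 20.4
tcp_pos: [0.5064, 0.0192, 0.0516]
orientation: [0.0, 0.641, 0.768, -0.0]
wrist_force: [1.3, -0.4, -2.0]
finger_gap: 0.0154
grip_force: 79.4
```

>>> jog_arm(increments=[[[-0.02,0,0,0,0,0,255],[-0.02,0,0,0,0,0,255],[0,0,0,0,0,0,255]]])

```text
clock: 20.7
tcp_pos: [0.5083, 0.0092, 0.0516]
orientation: [0.0, 0.641, 0.767, -0.0]
wrist_force: [0.4, -0.3, -1.7]
finger_gap: 0.0153
grip_force: 79.4
```

>>> jog_arm(increments=[[[-0.02,0,0,0,0,0,255],[-0.02,0,0,0,0,0,255],[-0.02,0,0,0,0,0,255],[0,0,0,0,0,0,255]]])

```text
clock: 21.1
tcp_pos: [0.511, -0.0057, 0.0516]
orientation: [0.0, 0.641, 0.767, -0.0]
wrist_force: [-0.8, -0.4, -1.4]
finger_gap: 0.0155
grip_force: 79.4
```

>>> jog_arm(increments=[[[-0.03,0,0,0,0,0,255],[-0.03,0,0,0,0,0,255],[-0.03,0,0,0,0,0,255],[-0.03,0,0,0,0,0,255],[-0.03,0,0,0,0,0,255],[-0.03,0,0,0,0,0,255],[-0.03,0,0,0,0,0,255],[-0.02,0,0,0,0,0,255],[0,0,0,0,0,0,255]]])

```text
clock: 22.0
tcp_pos: [0.5212, -0.0623, 0.0516]
orientation: [0.0, 0.641, 0.767, -0.0]
wrist_force: [0.5, 0.2, -1.6]
finger_gap: 0.015
grip_force: 79.4
```

>>> jog_arm(increments=[[[-0.01,0,0,0,0,0,255],[-0.01,0,0,0,0,0,255],[0,0,0,0,0,0,255]]])

```text
clock: 22.3
tcp_pos: [0.5219, -0.0665, 0.0515]
orientation: [0.0, 0.641, 0.768, -0.0]
wrist_force: [-0.2, -0.2, -1.7]
finger_gap: 0.0154
grip_force: 79.4
```

>>> jog_arm(increments=[[[-0.01,0,0,0,0,0,255],[-0.01,0,0,0,0,0,255],[-0.01,0,0,0,0,0,255],[0,0,0,0,0,0,255]]])

```text
clock: 22.7
tcp_pos: [0.523, -0.0732, 0.0514]
orientation: [-0.001, 0.641, 0.768, 0.0]
wrist_force: [0.0, 4.2, -1.7]
finger_gap: 0.0154
grip_force: 79.4
```

>>> jog_arm(increments=[[[-0.008,0,0,0,0,0,255],[-0.008,0,0,0,0,0,255],[0,0,0,0,0,0,255]]])

```text
clock: 23.0
tcp_pos: [0.5225, -0.0734, 0.051]
orientation: [-0.004, 0.64, 0.769, 0.003]
wrist_force: [-1.1, 15.3, 0.2]
finger_gap: 0.0152
grip_force: 79.7
```

Contact came at the expected depth (131 mm of travel, 15 N). I'll relax, release and lift.

>>> jog_arm(increments=[[[0.012,0,0,0,0,0,255],[0,0,0,0,0,0,255],[0,0,0,0,0,0,0],[0,0,0,0,0,0,0],[0,0,0,0,0,0,0],[0,0,0,0,0,0,0],[0,0,0,0,0,0,0],[0,0,-0.08,0,0,0,0],[0,0,-0.16,0,0,0,0],[0,0,-0.16,0,0,0,0],[0,0,-0.16,0,0,0,0],[0,0,-0.16,0,0,0,255],[0,0,0,0,0,0,255],[0,0,0,0,0,0,255]]])

```text
clock: 24.4
tcp_pos: [0.5241, -0.0751, 0.2326]
orientation: [0.001, 0.641, 0.768, 0.0]
wrist_force: [-0.2, 0.1, 0.0]
finger_gap: 0.0436
grip_force: 0.0
```

Run:
```python
from h import *
np.set_printoptions(precision=4,suppress=True)
s,c=snap('wrist','w6.png'); p=np.array(s['tcp_pos']);X=quat(s['orientation']).as_matrix();print(p,X[:,0])
for n,z in dict(slim_column=.065,end_face=.065,guide_mouth=.065,knob_top=.14).items():
    for d in spotter.landmark_of(n,'wrist')[:1]: print(n,np.round(d['uv'],1),round(d['conf'],2),atz('wrist',c,s,d['uv'],z))
print('to knob, tool units',X.T@(np.array([.537,-.1495,.155])-p)/.25)
```

```text
[ 0.5241 -0.0751  0.2326] [-0.1786  0.9839 -0.0015]
slim_column [271.6 210. ] 0.95 [ 0.5254 -0.1009  0.065 ]
end_face [276.4 317.5] 0.66 [ 0.549  -0.2068  0.065 ]
guide_mouth [272.4 212.3] 0.83 [ 0.5265 -0.1029  0.065 ]
knob_top [271.8 304.9] 0.79 [ 0.5348 -0.1487  0.14  ]
to knob, tool units [-0.3016 -0.0031  0.311 ]
```

View pics/w6.png

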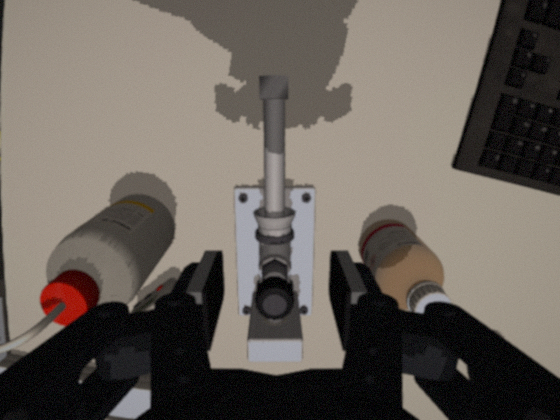

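The column sits straight in the tube and the knob is at (274,298). With the fingers shut, I'll go over the knob and press.

>>> jog_arm(increments=[[[-0.1,-0.003,0,0,0,0,255],[-0.1,0,0,0,0,0,255],[-0.1,0,0,0,0,0,255],[0,0,0.1,0,0,0,255],[0,0,0.1,0,0,0,255],[0,0,0.1,0,0,0,255],[0,0,0.04,0,0,0,255],[0,0,0.02,0,0,0,255],[0,0,0,0,0,0,255]]])

```text
clock: 25.55
tcp_pos: [0.5357, -0.1485, 0.1412]
orientation: [-0.0, 0.641, 0.768, -0.0]
wrist_force: [0.3, -0.2, -0.2]
finger_gap: 0.0002
grip_force: 0.0
```

>>> jog_arm(increments=[[[0,0,0.015,0,0,0,255],[0,0,0.015,0,0,0,255],[0,0,0.015,0,0,0,255],[0,0,0.01,0,0,0,255],[0,0,0,0,0,0,255],[0,0,0,0,0,0,255]]])

```text
clock: 26.15
tcp_pos: [0.5364, -0.1488, 0.1281]
orientation: [0.0, 0.641, 0.768, 0.0]
wrist_force: [0.7, -1.0, 1.1]
finger_gap: 0.0002
grip_force: 0.7
```

>>> jog_arm(increments=[[[0,0,0.008,0,0,0,255],[0,0,0.008,0,0,0,255],[0,0,0,0,0,0,255],[0,0,0,0,0,0,255]]])

```text
clock: 26.55
tcp_pos: [0.5366, -0.1489, 0.1278]
orientation: [0.002, 0.641, 0.768, 0.0]
wrist_force: [-7.7, 3.6, 25.2]
finger_gap: 0.0004
grip_force: 12.3
```

The knob stops hard at 127.8 mm, so it is home. I'll retreat, check and hand in.

>>> jog_arm(increments=[[[0,0,-0.06,0,0,0,255],[0,0,-0.12,0,0,0,255],[0,0,-0.16,0,0,0,255],[0,0,-0.16,0,0,0,255],[0.1,0,0,0,0,0,255],[0.1,0,0,0,0,0,255],[0.1,0,0,0,0,0,255],[0,0,0,0,0,0,255],[0,0,0,0,0,0,255]]])

```text
clock: 27.45
tcp_pos: [0.5226, -0.0746, 0.2488]
orientation: [0.0, 0.64, 0.768, -0.0]
wrist_force: [0.6, -0.1, -0.0]
finger_gap: 0.0
grip_force: 0.0
```

Run:
```python
from h import *
np.set_printoptions(precision=4,suppress=True)
s,c=snap('wrist','w7.png'); print(s['tcp_pos'],s['wrist_force'])
for n,z in dict(slim_column=.065,guide_mouth=.065,knob_top=.128).items():
    for d in spotter.landmark_of(n,'wrist')[:1]: print(n,round(d['conf'],2),atz('wrist',c,s,d['uv'],z))
print(ticket.hand_in())
```

```text
[ 0.5226 -0.0746  0.2488] [ 0.5517 -0.1117 -0.0205]
slim_column 0.92 [ 0.5274 -0.1005  0.065 ]
guide_mouth 0.61 [ 0.5249 -0.1056  0.065 ]
the job is handed in; nothing more can be done
None
```

I handed the job in at about 27.5 s: the slim column is fed to the end block, the knob stopped hard at its home height (127.8 mm) over the groove, and the arm is clear of everything. The hand-in gave no verdict. On the first feed I held the column 27 mm too high and hit the guide tube at about 48 N; it slipped about 7 mm in the grip, and I re-fed it at the right height without resistance.

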